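# Try two slide runners at the radio desk and reject the one that binds

## Robot

A 6-joint arm with a two-finger parallel gripper is mounted at the origin on the work surface. World frame = base frame: x ahead of the robot, y to its left, z up, the work surface at z = 0. Lengths are in m, angles in degrees, forces in N, time in s.
With the tool pointing down it reaches from about 0.25 to 0.725 m from the base axis. Payload 9.7 kg.
Tool frame: the origin (TCP) lies between the finger pads; the fingertips stand 22 mm ahead of it and the grasp point (between the pads) lies 3 mm ahead of it; z points along the fingers, y is the line along which they close (so a half turn about z gives the same grasp; the last joint's range is limited). The gripper opens to 85 mm and grips with 20 to 120 N. Pads are 22 mm wide; open, the fingers measure 114 mm over their backs; the gripper's body (76 mm by 85 mm) begins 54 mm behind the grasp point. The pads swing forward as they close: fully open they stand 13 mm farther back than shut.
Start: joints at [-76.433, 4.979, 10.078, 95.1, 0, 90], TCP at [0.129, -0.535, 0.253] pointing down, gripper open.
Joint ranges: [-179.16, 179.16], [-48.56, 103.87], [-65.8, 70.77], [-126.05, 130.52], [-82.76, 87.17], [-180, 180]. Speed limits (degrees/s): [127.2, 127.2, 147.25, 180, 180, 180].

## Interface

Orientations are given as [roll, pitch, yaw] about the fixed x, y, z axes, in that order (R = Rz(yaw) Ry(pitch) Rx(roll)).
In Python, from workcell import bot, viewer, finder gives the robot as it stands.
- The arm moves only by the tool move_arm, never from a script. Its arguments are lists of equal length, an entry for each row: "offset": the shift along the tool's x, y, z in cm, a list of three; "twist": the turn, a rotation vector about the tool's x, y, z in rad, a list of three; "grip": the opening, from 0 (shut) to 1 (fully open). In form: {"offset": [[x, y, z], ...], "twist": [[ax, ay, az], ...], "grip": [grip, ...]}. A call has 1 to 5 rows; each row shifts and turns the commanded pose from where the row before left it, along the tool's axes as they then stand; what a row does not reach is not made up. A row lasts 1/10 s, in which the tool goes at most 50 mm and 8.59 degrees, less where a joint would pass 70% of its speed; a pose out of reach is approached as far as the arm can. A call is refused whole if a number of a shift passes 5 or a number of a turn 0.15, either way. A call with a gripper value outside its range is refused whole. The fingers move at their own pace and stop on an object; "force" is the grip in N (left out, the last holds). Time passes only in rows, so rows that do not move let the fingers close. It gives the time, the measured TCP pose, the force, the opening and the grip force at its end, in the units of the state.
- bot.get_obs(): the state, without advancing time (a new reading comes with each control period).
- viewer.camera(name): name is "side" or "top" or "wrist"; returns a dict with "color" (480x640x3 uint8, red, green, blue), "depth" (480x640 float32, m along the optical axis (not along the pixel's ray), 0 where there is no reading), "vfov" (degrees; the focal length in pixels is half the picture's height over the tangent of half this angle, whatever the lens; pixels are square), "cx", "cy" (the principal point, pixels), "position" and "attitude" of the camera in the world; the wrist camera has in their place "tool_from_camera" (4x4, takes a point from camera to tool coordinates, whose origin is the TCP and whose axes are the flange's). Camera axes: x right, y down, z forward; pixel columns grow to the right and rows downward; lengths in m; the calibration is good to about 2 mm. A picture is of the moment at which its call begins: read the wrist's pose just before it.
- bot.job_done(): hands the job in; it is judged then, once.
Trained networks look in a picture, given as the dict that the camera call returned (one of the last four; its "shot" number tells which), for a name from the list of things; names that differ only in an ending like _2 or _b are one class to them, and where a whole thing is asked for, a point or a joint stands for the part that bears it (a point fixed in the world has none). Each returns a list of dicts, best first, with "p" (0 to 1); they miss things now and then, are a little off and sometimes report something else, mostly with a low value. They report only what shows in the picture. A call takes as long as a camera call.
- finder.boxes_of(picture, thing): "position" ([column, row] in pixels, amid what is visible of it).
- finder.pinpoint(picture, thing): "position" ([column, row] in pixels: a listed point, or the origin of a listed thing).
The state is a dict: "time": time; "q": joint angles; "qd": joint speeds; "joint_efforts": joint torques, N m; "ee_pos": TCP position; "tcp_rot": TCP orientation; "wrist_force": force on the tool from outside, world axes, zero at the start; "torque": the same for the moment, N m; "opening": finger opening in m; "grasp_force": force on a finger pad.
Only numpy, scipy, OpenCV 4.12 (cv2) and the standard library are available. Lean on these libraries where they do the work, as an engineer would, in place of code of your own. Each camera call takes 0.05 s, during which the arm holds its last target. There are 200 camera calls.

## Task

Before the pull-out radio shelf is fitted, try its two slide runners where they sit in their cradles, the left one first (left as the robot sees it) and then the right one: run each carriage by its lug out to the far end, or as far as it will go, and then back fully home. Only when both have been tried, take the runner whose carriage sticks partway and lay it flat in the empty grey tray; leave the sound one in its cradle with its carriage home.

Things in the scene. Friction and masses are not known exactly. Their poses are not given: they have to be found in the camera images.
- runner_a: One of two like slide runners: open-topped steel channel, 240 mm long (its x), 46 wide (y), 26 high, 0.5 to 0.7 kg. Origin: centre of its underside, z up, x away from the robot within 12 degrees. Loose, 1.5 mm play, on a fixed plywood cradle: seat 15 mm above desk, 90 mm wide end blocks with cleats to 31 mm; the middle 180 mm of its sides is free to grip.
- carriage_a (a joint): Travel of runner_a's carriage, m: 0 = home, at the end nearest the robot; grows along the runner's +x. Its lug, 10 mm thick (x), 30 mm wide (y), is centred at runner x = -60 mm + travel, y = 0. A sound carriage runs to 0.120 with a pull of about 2 N; the binding one stops dead at 0.055 yet comes back home. It stays where left; starts at 0 to 0.030. Over 15 N is no use.
- runner_b: The other slide runner, alike in all to runner_a, in a cradle of its own; either may stand left (greater y) or right. Under a runner's middle 180 mm the cradle is just a bar 30 mm wide and 12 mm high. A dark carriage (80 x 30 mm, top 24 mm above the runner's underside) slides in each channel and bears an upright aluminium lug, its top 60 mm above the runner's underside.
- carriage_b (a joint): Travel of runner_b's carriage, with the same meaning, lug, start and behaviour as carriage_a's: 0 = home at the end nearest the robot, 0.120 = far end; one of the two carriages binds and stops dead at 0.055.
- tray: The empty grey open tray, fixed to the desk: 300 mm (its x) x 150 mm (its y) outside, 35 mm high, walls and floor 5 mm thick. Origin: centre of its underside; z up. Its long side points away from the robot, within about 7 degrees. It may stand left of, right of or between the runners.

How it is judged (in metres and radians):
On the way, in this order (a step that is already met when the one before it is completed fails the run):
1. the left runner's carriage is run out as far as it goes, both runners still in their cradles (((y of runner_a in the frame of runner_b above 0.05 m and value of joint carriage_a above 0.108 m) or (y of runner_b in the frame of runner_a above 0.05 m and value of joint carriage_b above 0.043 m)) and distance of each of runner_a, runner_b from where it was at the start of the episode below 0.02 m), for 0.1 s.
2. the left runner's carriage is back home (((y of runner_a in the frame of runner_b above 0.05 m and value of joint carriage_a below 0.012 m) or (y of runner_b in the frame of runner_a above 0.05 m and value of joint carriage_b below 0.012 m)) and distance of each of runner_a, runner_b from where it was at the start of the episode below 0.02 m), for 0.1 s.
3. the right runner's carriage is run out as far as it goes (((y of runner_a in the frame of runner_b below -0.05 m and value of joint carriage_a above 0.108 m) or (y of runner_b in the frame of runner_a below -0.05 m and value of joint carriage_b above 0.043 m)) and distance of each of runner_a, runner_b from where it was at the start of the episode below 0.02 m), for 0.1 s.
4. the right runner's carriage is back home (((y of runner_a in the frame of runner_b below -0.05 m and value of joint carriage_a below 0.012 m) or (y of runner_b in the frame of runner_a below -0.05 m and value of joint carriage_b below 0.012 m)) and distance of each of runner_a, runner_b from where it was at the start of the episode below 0.02 m), for 0.1 s.
At the end, for the whole second after the job is handed in: The binding runner lies flat (within 10 degrees) and at rest on the floor of the tray, its middle within 45 mm along and 65 mm across of the tray's middle; the sound runner is still in its cradle, within 15 mm of where it started, with its carriage within 12 mm of home (x of runner_b in the frame of tray between -0.045 and 0.045 m and y of runner_b in the frame of tray between -0.065 and 0.065 m and z of runner_b in the frame of tray below 0.018 m and angle between runner_b's own z axis and vertical below 0.175 rad and linear speed of runner_b below 0.02 m/s and distance of runner_a from where it was at the start of the episode below 0.015 m and value of joint carriage_a below 0.012 m); the robot touches nothing.
It also fails if it takes over 64 s, if anything falls off the work surface, if the arm or the gripper's body presses on something with over 40 N, if the wrist force passes 120 N, or if a joint passes its speed limit or range.

## Working session

There is one attempt and no reset: what is moved stays moved. The work goes in short steps, Python scripts to look and compute and a tool call to move; the robot and the scene stay as the last step left them, time stands still between calls to the robot, and variables do not carry over. Pictures are saved under pics/ and viewed, at most 10 in all, crops included, and the job is handed in when it is done.

Besides the shell and the picture viewer there is one more tool, called after "Request:" as name(argument=value, ...) on one line, values as JSON. move_arm: Moves the arm, as the interface text tells. Its arguments: {"type":"object","properties":{"offset":{"type":"array","items":{"type":"array","items":{"type":"number"}}},"twist":{"type":"array","items":{"type":"array","items":{"type":"number"}}},"grip":{"type":"array","items":{"type":"number"}},"force":{"type":"number"}},"required":["offset","twist","grip"]}

```bash
mkdir -p pics
cat > h.py <<'E'
import numpy as np, cv2
from scipy.spatial.transform import Rotation as R
from workcell import bot, viewer, finder
def cam(name):
    o=bot.get_obs(); c=viewer.camera(name)
    c['_o']=o; return c
def cloud(c):
    h,w=c['depth'].shape; f=h/2/np.tan(np.radians(c['vfov'])/2)
    v,u=np.mgrid[:h,:w]; d=c['depth']
    return np.dstack([(u-c['cx'])/f*d,(v-c['cy'])/f*d,d])
E
python3 - <<'E'
from h import *
print(bot.get_obs())
for n in('top','side'):
    c=cam(n); print(n,{k:c[k] for k in c if k not in('color','depth','_o')})
    cv2.imwrite(f'pics/{n}0.png',c['color'][...,::-1]); np.savez(f'{n}0.npz',color=c['color'],depth=c['depth'])
    for t in('runner_a','carriage_a','tray'):
        print(t,[(r['p'],np.round(r['position'])) for r in finder.boxes_of(c,t)],[(r['p'],np.round(r['position'])) for r in finder.pinpoint(c,t)])
E
```

```text
{'time': 0.0, 'q': array([-7.64329946e+01,  5.00935023e+00,  1.00340083e+01,  9.50989535e+01,
        1.14024901e-03,  9.00002495e+01]), 'qd': array([ 0.08339857, -0.01358263,  0.0607095 ,  0.01162217,  0.08958121,
        0.02770066]), 'joint_efforts': array([-9.91179149e-04, -5.20381057e+01,  4.64806330e+01,  1.61302550e-02,
       -1.34362713e-04, -6.74567900e-06]), 'ee_pos': array([ 0.12897818, -0.5344561 ,  0.25259584]), 'tcp_rot': array([-1.79925705e+02, -1.13992459e-03,  1.35667545e+01]), 'wrist_force': array([-0.14284595, -0.27452036,  0.00366279]), 'torque': array([-0.01119517, -0.05005524, -0.00829457]), 'grasp_force': 0.0, 'opening': 0.08531725923758288}
top {'vfov': 57.46156265577274, 'cx': 328.1837342574508, 'cy': 231.03876914424401, 'position': array([ 0.36713484, -0.02112614,  0.96180829]), 'attitude': array([-1.71487502e+02, -2.13076315e-02, -8.95086795e+01]), 'shot': 1}
runner_a [(0.93, array([460., 234.])), (0.76, array([186., 241.]))] [(0.7, array([457., 231.])), (0.57, array([188., 237.]))]Traceback (most recent call last):
  File "<stdin>", line 7, in <module>
ValueError: it knows: runner, tray
```

View pics/top0.png

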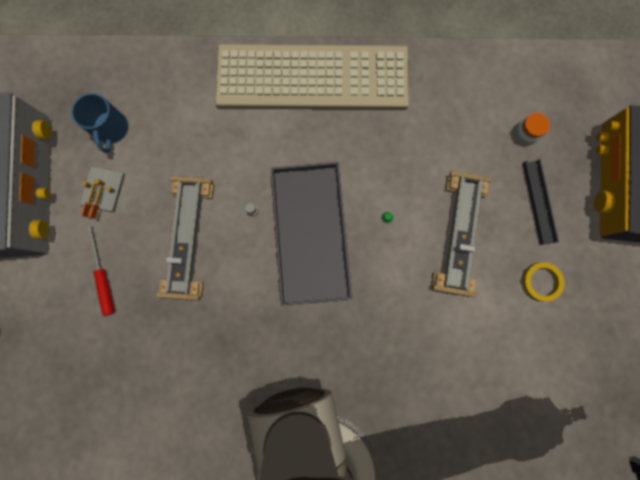

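The top view shows the left runner at about (185,238) with its lug at (174,260). The right runner is at (460,234) with its lug at (466,247), and the tray is between them at (310,235).

```bash
cat >> h.py <<'E'
def world(c):
    P=cloud(c)
    return P@R.from_euler('xyz',c['attitude'],degrees=True).as_matrix().T+c['position']
def axis(P):
    (a,b),(w,h),ang=cv2.minAreaRect(P.astype(np.float32)*1000)
    if w<h: ang+=90;w,h=h,w
    ang=(ang+90)%180-90
    return np.round([a,b,w,h,ang],1)
E
python3 - <<'E'
from h import *
c=cam('top'); W=world(c); col=c['color'].astype(int)
z=W[...,2]; ok=c['depth']>0
print('desk z',np.median(z[300:340,180:240]))
for n,(u0,u1,v0,v1) in dict(L=(150,220,170,305),R=(425,495,165,300)).items():
    S=W[v0:v1,u0:u1].reshape(-1,3); o=ok[v0:v1,u0:u1].ravel(); S=S[o]
    C=col[v0:v1,u0:u1].reshape(-1,3)[o]
    lug=S[S[:,2]>.055]; print(n,'lug',len(lug),np.round(np.median(lug,0),4), axis(lug[:,:2]), lug[:,2].max())
    blue=(C[:,0]-C[:,2]<20)&(S[:,2]>.024)&(S[:,2]<.047)
    print(n,'runner',axis(S[blue][:,:2]), 'wholecradle',axis(S[S[:,2]>.02][:,:2]), np.median(S[blue][:,2]))
    wl=(S[:,2]>.0375)&(S[:,2]<.047); print('walls',axis(S[wl][:,:2]),wl.sum())
    for t in np.arange(.01,.08,.005): print(round(t,3),((S[:,2]>t)&(S[:,2]<t+.005)).sum(),end=' ')
    print()
S=W[155:310,265:355].reshape(-1,3); t=S[(S[:,2]>.025)&(S[:,2]<.045)]; print('tray',axis(t[:,:2]))
print([(r['p'],np.round(r['position'])) for r in finder.pinpoint(c,'tray')])
for r in finder.pinpoint(c,'runner_a'):
    u,v=np.int32(np.round(r['position'])); print(r['p'],W[v,u])
g=[W[v,u] for u,v in((250,209),(388,216),(540,200),(97,205))]; print(np.round(g,3))
im=c['color'][160:310,140:500]
cv2.imwrite('pics/c1.png',cv2.resize(im,None,fx=2.2,fy=2.2,interpolation=cv2.INTER_CUBIC)[...,::-1])
E
```

```text
desk z 0.0009698382863219113
L lug 94 [0.4371 0.2892 0.0753] [436.9 291.4  29.5  10.   89.3] 0.07895562405846068
L runner [492.2 288.9 237.9  48.1  -3.3] wholecradle [491.2 288.2 262.9  90.   -3.5] 0.040410039336737036
walls [491.7 288.9 239.1  48.1  -3.3] 1293
0.01 73 0.015 563 0.02 584 0.025 486 0.03 507 0.035 439 0.04 934 0.045 22 0.05 7 0.055 7 0.06 3 0.065 5 0.07 23 0.075 56 0.08 0 
R lug 105 [ 0.4672 -0.301   0.0748] [ 467.4 -303.2   29.8   10.6   81.7] 0.07921960394769023
R runner [ 506.4 -310.1  239.3   47.2   -9.8] wholecradle [ 505.5 -310.   263.3   90.2   -9.9] 0.04050931727618412
walls [ 505.6 -310.1  239.6   47.2   -9.7] 1244
0.01 66 0.015 589 0.02 579 0.025 501 0.03 435 0.035 434 0.04 884 0.045 23 0.05 7 0.055 10 0.06 6 0.065 9 0.07 31 0.075 49 0.08 0 
tray [504.2  17.9 300.7 150.3   5.8]
[(0.58, array([314., 232.]))]
0.84 [ 0.50289291 -0.29993964  0.0427882 ]
0.65 [0.49212202 0.2854336  0.02186436]
[[ 0.551  0.147  0.044]
 [ 0.542 -0.15   0.024]
 [ 0.585 -0.494  0.004]
 [ 0.559  0.482  0.03 ]]
```

View pics/c1.png

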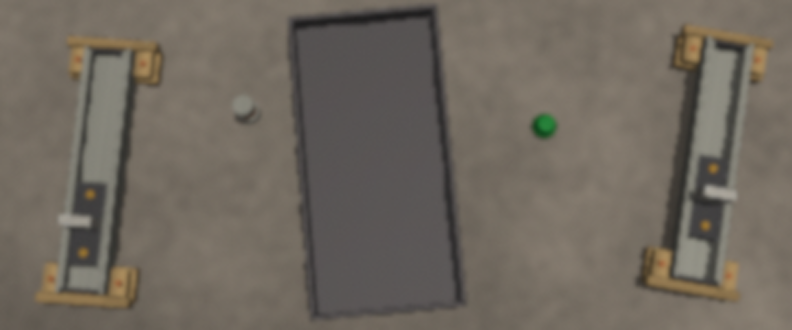

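The crop agrees with the depth fits. The left lug is at crop (75,220) and the right lug at (720,193), both clear to grip, and the tray is empty. Next I'll plan the rows to a point above the left lug.

```bash
cat > plan.py <<'E'
# usage: plan.py x y z yaw n  (several targets) -> rows in tool axes from measured pose
import sys; from h import *
o=bot.get_obs(); p=o['ee_pos'].copy(); r=R.from_euler('xyz',o['tcp_rot'],degrees=True)
a=list(map(float,sys.argv[1:])); rows=[]
for k in range(0,len(a),5):
    T=np.array(a[k:k+3]); q=R.from_euler('xyz',[180,0,a[k+3]],degrees=True); n=int(a[k+4])
    for i in range(n):
        d=np.round(r.inv().apply((T-p)/(n-i))*100,1 if n-i>1 else 2); w=np.round((r.inv()*q).as_rotvec()/(n-i),2 if n-i>1 else 3)
        p=p+r.apply(d/100); r=r*R.from_rotvec(w); rows.append((d.tolist(),w.tolist()))
for i in range(0,len(rows),5):
    print([d for d,_ in rows[i:i+5]],[w for _,w in rows[i:i+5]])
print(o['time'],np.round(o['ee_pos'],4),np.round(o['tcp_rot'],2),'end',np.round(p,4))
E
python3 plan.py .40 -.25 .22 50 9  .44 .20 .20 86.7 11 .437 .291 .14 86.7 5
```

```text
[[3.7, -2.4, 0.4], [3.8, -2.1, 0.4], [4.0, -1.8, 0.4], [4.1, -1.6, 0.4], [4.2, -1.3, 0.3]] [[-0.0, -0.0, -0.07], [-0.0, -0.0, -0.07], [-0.0, -0.0, -0.07], [-0.0, -0.0, -0.07], [-0.0, -0.0, -0.07]]
[[4.2, -0.9, 0.4], [4.3, -0.7, 0.3], [4.3, -0.3, 0.4], [4.4, -0.09, 0.32], [3.4, -2.4, 0.2]] [[-0.0, -0.0, -0.07], [-0.0, -0.0, -0.07], [-0.0, -0.0, -0.07], [-0.0, -0.0, -0.076], [-0.0, -0.0, -0.06]]
[[3.5, -2.1, 0.2], [3.6, -1.9, 0.2], [3.7, -1.7, 0.2], [3.8, -1.5, 0.2], [3.9, -1.3, 0.2]] [[-0.0, -0.0, -0.06], [-0.0, -0.0, -0.06], [-0.0, -0.0, -0.06], [-0.0, -0.0, -0.06], [-0.0, -0.0, -0.06]]
[[4.0, -1.0, 0.2], [4.0, -0.8, 0.2], [4.1, -0.5, 0.1], [4.1, -0.3, 0.2], [4.15, -0.07, 0.11]] [[-0.0, -0.0, -0.06], [-0.0, -0.0, -0.06], [-0.0, -0.0, -0.05], [-0.0, -0.0, -0.06], [-0.0, -0.0, -0.05]]
[[1.8, -0.2, 1.2], [1.8, -0.2, 1.2], [1.8, -0.1, 1.2], [1.8, -0.2, 1.2], [1.87, -0.13, 1.2]] [[-0.0, -0.0, -0.0], [-0.0, -0.0, -0.0], [-0.0, -0.0, -0.0], [-0.0, -0.0, -0.0], [-0.0, -0.0, -0.0]]
0.35 [ 0.129  -0.5346  0.2531] [-179.98    0.     13.57] end [0.437 0.291 0.14 ]
```

Request:
move_arm(offset=[[3.7,-2.4,0.4],[3.8,-2.1,0.4],[4.0,-1.8,0.4],[4.1,-1.6,0.4],[4.2,-1.3,0.3]], twist=[[0,0,-0.07],[0,0,-0.07],[0,0,-0.07],[0,0,-0.07],[0,0,-0.07]], grip=[1,1,1,1,1], force=20)

```text
time: 0.85
ee_pos: [0.2808, -0.3741, 0.2341]
tcp_rot: [180.0, -0.0, 33.8]
wrist_force: [0.5, -1.0, 0.3]
opening: 0.0857
grasp_force: 0.0
```

Request:
move_arm(offset=[[4.2,-0.9,0.4],[4.3,-0.7,0.3],[4.3,-0.3,0.4],[4.4,-0.1,0.3],[3.4,-2.4,0.2]], twist=[[0,0,-0.07],[0,0,-0.07],[0,0,-0.07],[0,0,-0.076],[0,0,-0.06]], grip=[1,1,1,1,1])

```text
time: 1.35
ee_pos: [0.4054, -0.2072, 0.2174]
tcp_rot: [-180.0, -0.0, 53.7]
wrist_force: [-0.9, 0.5, -0.6]
opening: 0.0853
grasp_force: 0.0
```

Request:
move_arm(offset=[[3.5,-2.1,0.2],[3.6,-1.9,0.2],[3.7,-1.7,0.2],[3.8,-1.5,0.2],[3.9,-1.3,0.2]], twist=[[0,0,-0.06],[0,0,-0.06],[0,0,-0.06],[0,0,-0.06],[0,0,-0.06]], grip=[1,1,1,1,1])

```text
time: 1.85
ee_pos: [0.421, -0.0034, 0.2084]
tcp_rot: [180.0, -0.0, 70.8]
wrist_force: [1.1, -0.1, 0.0]
opening: 0.0853
grasp_force: 0.0
```

Request:
move_arm(offset=[[4.0,-1.0,0.2],[4.0,-0.8,0.2],[4.1,-0.5,0.1],[4.1,-0.3,0.2],[4.1,-0.1,0.1]], twist=[[0,0,-0.06],[0,0,-0.06],[0,0,-0.05],[0,0,-0.06],[0,0,-0.05]], grip=[1,1,1,1,1])

```text
time: 2.35
ee_pos: [0.4394, 0.2014, 0.2003]
tcp_rot: [180.0, -0.0, 86.8]
wrist_force: [1.6, 0.2, 0.5]
opening: 0.0857
grasp_force: 0.0
```

```bash
python3 plan.py .437 .2915 .14 86.7 5 .437 .2915 .072 86.7 5
```

```text
[[1.8, -0.1, 1.2], [1.8, -0.2, 1.2], [1.8, -0.1, 1.2], [1.8, -0.2, 1.2], [1.79, -0.14, 1.23]] [[0.0, -0.0, 0.0], [0.0, -0.0, 0.0], [0.0, -0.0, 0.0], [0.0, -0.0, 0.0], [0.0, -0.0, 0.002]]
[[-0.0, -0.0, 1.4], [-0.0, -0.0, 1.3], [-0.0, -0.0, 1.4], [-0.0, -0.0, 1.3], [-0.01, -0.0, 1.4]] [[0.0, -0.0, 0.0], [0.0, -0.0, 0.0], [0.0, -0.0, 0.0], [0.0, -0.0, 0.0], [0.0, -0.0, 0.0]]
2.35 [0.4394 0.2014 0.2003] [ 1.7998e+02 -1.0000e-02  8.6830e+01] end [0.437  0.2915 0.072 ]
```

Request:
move_arm(offset=[[1.8,-0.1,1.2],[1.8,-0.2,1.2],[1.8,-0.1,1.2],[1.8,-0.2,1.2],[1.8,-0.1,1.2]], twist=[[0,0,0],[0,0,0],[0,0,0],[0,0,0],[0,0,0]], grip=[1,1,1,1,1])

```text
time: 2.85
ee_pos: [0.4377, 0.2907, 0.1398]
tcp_rot: [180.0, -0.0, 86.7]
wrist_force: [0.4, 0.1, 0.8]
opening: 0.0854
grasp_force: 0.0
```

Request:
move_arm(offset=[[0,0,1.4],[0,0,1.3],[0,0,1.4],[0,0,1.3],[0,0,1.4]], twist=[[0,0,0],[0,0,0],[0,0,0],[0,0,0],[0,0,0]], grip=[1,1,1,1,1])

```text
time: 3.35
ee_pos: [0.4379, 0.2893, 0.0714]
tcp_rot: [180.0, -0.0, 86.6]
wrist_force: [0.7, 0.4, 0.1]
opening: 0.0855
grasp_force: 0.0
```

Request:
move_arm(offset=[[0,0,0],[0,0,0],[0,0,0],[0,0,0],[0,0,0]], twist=[[0,0,0],[0,0,0],[0,0,0],[0,0,0],[0,0,0]], grip=[0.5,0.3,0.2,0.1,0])

```text
time: 3.85
ee_pos: [0.4381, 0.29, 0.0728]
tcp_rot: [180.0, -0.0, 86.7]
wrist_force: [0.4, -1.1, 0.3]
opening: 0.012
grasp_force: 0.0
```

Request:
move_arm(offset=[[0,0,0],[0,0,0],[0,0,0]], twist=[[0,0,0],[0,0,0],[0,0,0]], grip=[0,0,0])

```text
time: 4.15
ee_pos: [0.438, 0.29, 0.0728]
tcp_rot: [180.0, -0.0, 86.7]
wrist_force: [-0.3, -0.1, 5.8]
opening: 0.0091
grasp_force: 24.0
```

Request:
move_arm(offset=[[0,0.4,0],[0,0.8,0],[0,1,0],[0,1,0],[0,0.8,0]], twist=[[0,0,0],[0,0,0],[0,0,0],[0,0,0],[0,0,0]], grip=[0,0,0,0,0])

```text
time: 4.65
ee_pos: [0.4783, 0.2876, 0.0728]
tcp_rot: [180.0, -0.0, 86.7]
wrist_force: [-1.7, -0.7, 6.6]
opening: 0.0096
grasp_force: 24.2
```

Request:
move_arm(offset=[[0,0.4,0],[0,0.4,0],[0,0.3,0],[0,0.3,0]], twist=[[0,0,0],[0,0,0],[0,0,0],[0,0,0]], grip=[0,0,0,0])

```text
time: 5.05
ee_pos: [0.4883, 0.287, 0.0727]
tcp_rot: [-179.6, -0.0, 86.8]
wrist_force: [-33.4, 1.2, 21.3]
opening: 0.0094
grasp_force: 26.5
```

It stopped dead at about 55 mm of travel with 33 N on the wrist, so the left runner is the binding one. I'll run it back home.

Request:
move_arm(offset=[[0,-0.5,0],[0,-0.8,0],[0,-1,0],[0,-1,0],[0,-1,0]], twist=[[0,0,0],[0,0,0],[0,0,0],[0,0,0],[0,0,0]], grip=[0,0,0,0,0])

```text
time: 5.55
ee_pos: [0.4489, 0.2894, 0.0729]
tcp_rot: [179.9, -0.0, 86.7]
wrist_force: [1.7, 0.3, 6.9]
opening: 0.0095
grasp_force: 24.1
```

Request:
move_arm(offset=[[0,-0.5,0],[0,-0.4,0],[0,-0.3,0],[0,-0.2,0]], twist=[[0,0,0],[0,0,0],[0,0,0],[0,0,0]], grip=[0,0,0,0])

```text
time: 5.95
ee_pos: [0.4349, 0.2902, 0.0728]
tcp_rot: [179.9, -0.0, 86.7]
wrist_force: [1.6, -0.8, 5.0]
opening: 0.0094
grasp_force: 24.1
```

One more small nudge to seat it fully home, then a gentle release.

Request:
move_arm(offset=[[0,-0.2,0],[0,-0.1,0],[0,0,0]], twist=[[0,0,0],[0,0,0],[0,0,0]], grip=[0,0,0])

```text
time: 6.25
ee_pos: [0.4323, 0.2904, 0.0728]
tcp_rot: [179.9, -0.0, 86.7]
wrist_force: [3.6, -0.1, 5.9]
opening: 0.0092
grasp_force: 24.1
```

Request:
move_arm(offset=[[0,0,0],[0,0,0],[0,0,0],[0,0,0],[0,0,-1]], twist=[[0,0,0],[0,0,0],[0,0,0],[0,0,0],[0,0,0]], grip=[0.2,0.4,0.5,0.5,0.5])

```text
time: 6.75
ee_pos: [0.431, 0.2897, 0.0812]
tcp_rot: [-179.9, 0.1, 86.7]
wrist_force: [-0.3, 0.5, -0.7]
opening: 0.0427
grasp_force: 0.0
```

Request:
move_arm(offset=[[0,0,-2],[0,0,-3],[0,0,-3],[0,0,-3],[0,0,-2]], twist=[[0,0,0],[0,0,0],[0,0,0],[0,0,0],[0,0,0]], grip=[1,1,1,1,1])

```text
time: 7.25
ee_pos: [0.4321, 0.2903, 0.2154]
tcp_rot: [179.9, -0.1, 86.7]
wrist_force: [0.2, 0.1, -0.1]
opening: 0.0853
grasp_force: 0.0
```

```bash
python3 - <<'E'
from h import *
c=cam('wrist'); T=np.array(c['tool_from_camera']); o=c['_o']
P=cloud(c)@T[:3,:3].T+T[:3,3]
W=P@R.from_euler('xyz',o['tcp_rot'],degrees=True).as_matrix().T+o['ee_pos']
S=W[c['depth']>0]; S=S[(abs(S[:,1]-.289)<.06)]
l=S[(S[:,2]>.06)&(S[:,2]<.085)]; w=S[(S[:,2]>.036)&(S[:,2]<.047)]
print('lug',axis(l[:,:2]),'walls',axis(w[:,:2]))
E
python3 plan.py .44 0.0 .21 78 7  .469 -.24 .20 80.2 6 .467 -.303 .14 80.2 4 .467 -.303 .072 80.2 5
```

```text
lug [431.3 295.3  29.4  10.6  86.7] walls [491.  291.6 239.7  45.8  -3.4]
[[-4.1, 0.3, 0.1], [-4.1, 0.4, 0.1], [-4.1, 0.5, 0.1], [-4.1, 0.6, 0.1], [-4.1, 0.7, 0.1]] [[0.0, -0.0, 0.02], [0.0, -0.0, 0.02], [0.0, -0.0, 0.02], [0.0, -0.0, 0.02], [0.0, -0.0, 0.02]]
[[-4.1, 0.8, 0.1], [-4.15, 0.9, 0.12], [-3.8, 1.3, 0.2], [-3.8, 1.3, 0.2], [-3.8, 1.2, 0.1]] [[0.0, -0.0, 0.03], [0.004, -0.004, 0.021], [0.0, -0.0, -0.01], [0.0, -0.0, -0.01], [0.0, -0.0, -0.0]]
[[-3.9, 1.2, 0.2], [-3.9, 1.2, 0.1], [-3.81, 1.19, 0.19], [-1.6, 0.2, 1.5], [-1.5, 0.2, 1.5]] [[0.0, -0.0, -0.01], [0.0, -0.0, -0.0], [0.0, -0.0, -0.008], [0.0, -0.0, 0.0], [0.0, -0.0, 0.0]]
[[-1.6, 0.2, 1.5], [-1.55, 0.28, 1.5], [0.0, -0.0, 1.4], [0.0, -0.0, 1.3], [0.0, -0.0, 1.4]] [[0.0, -0.0, 0.0], [0.0, -0.0, 0.0], [0.0, -0.0, 0.0], [0.0, -0.0, 0.0], [0.0, -0.0, 0.0]]
[[0.0, -0.0, 1.3], [0.0, -0.0, 1.4]] [[0.0, -0.0, 0.0], [0.0, -0.0, 0.0]]
7.3 [0.4326 0.2907 0.2181] [179.73  -0.21  86.68] end [ 0.467 -0.303  0.072]
```

The left carriage is home (lug 60 mm behind the runner's middle) and the runner hasn't shifted. On to the right one.

Request:
move_arm(offset=[[-4.1,0.3,0.1],[-4.1,0.4,0.1],[-4.1,0.5,0.1],[-4.1,0.6,0.1],[-4.1,0.7,0.1]], twist=[[0,0,0.02],[0,0,0.02],[0,0,0.02],[0,0,0.02],[0,0,0.02]], grip=[1,1,1,1,1])

```text
time: 7.8
ee_pos: [0.4363, 0.0821, 0.2079]
tcp_rot: [180.0, -0.0, 80.9]
wrist_force: [0.6, -0.4, -0.4]
opening: 0.0853
grasp_force: 0.0
```

Request:
move_arm(offset=[[-4.1,0.8,0.1],[-4.1,0.9,0.1],[-3.8,1.3,0.2],[-3.8,1.3,0.2],[-3.8,1.2,0.1]], twist=[[0,0,0.03],[0.004,-0.004,0.021],[0,0,-0.01],[0,0,-0.01],[0,0,0]], grip=[1,1,1,1,1])

```text
time: 8.3
ee_pos: [0.4537, -0.1211, 0.2011]
tcp_rot: [-179.8, 0.2, 79.2]
wrist_force: [1.2, 1.0, -0.3]
opening: 0.0853
grasp_force: 0.0
```

Request:
move_arm(offset=[[-3.9,1.2,0.2],[-3.9,1.2,0.1],[-3.8,1.2,0.2],[-1.6,0.2,1.5],[-1.5,0.2,1.5]], twist=[[0,0,-0.01],[0,0,0],[0,0,-0.008],[0,0,0],[0,0,0]], grip=[1,1,1,1,1])

```text
time: 8.8
ee_pos: [0.4666, -0.2724, 0.1653]
tcp_rot: [-179.8, 0.2, 80.1]
wrist_force: [-0.1, 1.3, -0.5]
opening: 0.0857
grasp_force: 0.0
```

Request:
move_arm(offset=[[-1.6,0.2,1.5],[-1.6,0.3,1.5],[0,0,0]], twist=[[0,0,0],[0,0,0],[0,0,0]], grip=[1,1,1])

```text
time: 9.1
ee_pos: [0.4651, -0.3044, 0.133]
tcp_rot: [-179.6, 0.1, 80.2]
wrist_force: [-0.5, 1.2, 0.2]
opening: 0.0852
grasp_force: 0.0
```

```bash
python3 plan.py .467 -.303 .072 80.2 5
```

```text
[[0.0, 0.0, 1.2], [0.0, 0.1, 1.2], [0.1, 0.0, 1.2], [0.0, 0.1, 1.3], [0.08, 0.01, 1.2]] [[-0.0, 0.0, -0.0], [-0.0, 0.0, -0.0], [-0.0, 0.0, -0.0], [-0.0, 0.0, -0.0], [-0.008, 0.003, -0.001]]
9.1 [ 0.4651 -0.3044  0.133 ] [-1.7956e+02  1.5000e-01  8.0160e+01] end [ 0.467 -0.303  0.072]
```

Request:
move_arm(offset=[[0,0,1.2],[0,0.1,1.2],[0.1,0,1.2],[0,0.1,1.3],[0.1,0,1.2]], twist=[[0,0,0],[0,0,0],[0,0,0],[0,0,0],[-0.008,0.003,0]], grip=[1,1,1,1,1])

```text
time: 9.6
ee_pos: [0.4683, -0.302, 0.0738]
tcp_rot: [179.8, 0.0, 80.2]
wrist_force: [-0.4, 0.3, 0.3]
opening: 0.0852
grasp_force: 0.0
```

Request:
move_arm(offset=[[0,0,0],[0,0,0],[0,0,0],[0,0,0],[0,0,0]], twist=[[0,0,0],[0,0,0],[0,0,0],[0,0,0],[0,0,0]], grip=[0.5,0.3,0.2,0.1,0])

```text
time: 10.1
ee_pos: [0.4684, -0.3026, 0.0756]
tcp_rot: [179.7, 0.1, 80.2]
wrist_force: [-0.4, 0.5, -0.3]
opening: 0.0119
grasp_force: 0.0
```

Request:
move_arm(offset=[[0,0,0],[0,0,0],[0,0,0]], twist=[[0,0,0],[0,0,0],[0,0,0]], grip=[0,0,0])

```text
time: 10.4
ee_pos: [0.4684, -0.3026, 0.0756]
tcp_rot: [179.7, 0.1, 80.2]
wrist_force: [-0.9, 0.9, 5.8]
opening: 0.0099
grasp_force: 24.4
```

Request:
move_arm(offset=[[0,0.5,0],[0,0.7,0],[0,0.7,0],[0,0.5,0]], twist=[[0,0,0],[0,0,0],[0,0,0],[0,0,0]], grip=[0,0,0,0])

```text
time: 10.8
ee_pos: [0.4922, -0.3067, 0.0756]
tcp_rot: [179.8, 0.1, 80.2]
wrist_force: [-1.1, 0.4, 5.6]
opening: 0.0095
grasp_force: 24.6
```

Request:
move_arm(offset=[[0,0.5,0],[0,0.5,0],[0,0.5,0],[0,0.5,0]], twist=[[0,0,0],[0,0,0],[0,0,0],[0,0,0]], grip=[0,0,0,0])

```text
time: 11.2
ee_pos: [0.5118, -0.3101, 0.0756]
tcp_rot: [179.8, 0.1, 80.2]
wrist_force: [-1.8, -0.9, 5.4]
opening: 0.0096
grasp_force: 24.5
```

The right runner goes on freely past 55 mm, so it's the sound one. I'll carry on to the far end.

Request:
move_arm(offset=[[0,0.8,0],[0,1,0],[0,1,0],[0,0.8,0],[0,0.5,0]], twist=[[0,0,0],[0,0,0],[0,0,0],[0,0,0],[0,0,0]], grip=[0,0,0,0,0])

```text
time: 11.7
ee_pos: [0.5529, -0.3173, 0.0757]
tcp_rot: [179.7, 0.1, 80.2]
wrist_force: [-1.9, -0.6, 5.8]
opening: 0.0097
grasp_force: 24.6
```

Request:
move_arm(offset=[[0,0.5,0],[0,0.4,0],[0,0.2,0]], twist=[[0,0,0],[0,0,0],[0,0,0]], grip=[0,0,0])

```text
time: 12.0
ee_pos: [0.5635, -0.3191, 0.0757]
tcp_rot: [179.8, 0.1, 80.2]
wrist_force: [-1.4, -1.8, 5.9]
opening: 0.0096
grasp_force: 24.5
```

Request:
move_arm(offset=[[0,0.2,0],[0,0.1,0],[0,0,0]], twist=[[0,0,0],[0,0,0],[0,0,0]], grip=[0,0,0])

```text
time: 12.3
ee_pos: [0.5652, -0.3194, 0.0756]
tcp_rot: [179.9, 0.1, 80.2]
wrist_force: [-6.9, -0.3, 8.2]
opening: 0.0094
grasp_force: 24.8
```

That is the far stop. Now back home, 120 mm.

Request:
move_arm(offset=[[0,-0.5,0],[0,-1,0],[0,-1.3,0],[0,-1.3,0],[0,-1.3,0]], twist=[[0,0,0],[0,0,0],[0,0,0],[0,0,0],[0,0,0]], grip=[0,0,0,0,0])

```text
time: 12.8
ee_pos: [0.5126, -0.3102, 0.0757]
tcp_rot: [179.7, 0.1, 80.2]
wrist_force: [1.5, -1.1, 5.6]
opening: 0.0096
grasp_force: 24.4
```

Request:
move_arm(offset=[[0,-1.3,0],[0,-1.3,0],[0,-1.3,0],[0,-1,0],[0,-0.7,0]], twist=[[0,0,0],[0,0,0],[0,0,0],[0,0,0],[0,0,0]], grip=[0,0,0,0,0])

```text
time: 13.3
ee_pos: [0.4573, -0.3006, 0.0756]
tcp_rot: [179.7, 0.1, 80.2]
wrist_force: [2.6, -1.2, 5.8]
opening: 0.0093
grasp_force: 24.5
```

Request:
move_arm(offset=[[0,-0.5,0],[0,-0.3,0],[0,-0.1,0],[0,0,0]], twist=[[0,0,0],[0,0,0],[0,0,0],[0,0,0]], grip=[0,0,0,0])

```text
time: 13.7
ee_pos: [0.4488, -0.2991, 0.0756]
tcp_rot: [179.7, 0.1, 80.2]
wrist_force: [0.6, 0.6, 7.0]
opening: 0.0094
grasp_force: 24.7
```

Request:
move_arm(offset=[[0,-0.2,0],[0,0,0]], twist=[[0,0,0],[0,0,0]], grip=[0,0])

```text
time: 13.9
ee_pos: [0.4469, -0.2988, 0.0756]
tcp_rot: [179.7, 0.1, 80.2]
wrist_force: [-0.0, -0.2, 7.6]
opening: 0.0094
grasp_force: 24.7
```

Request:
move_arm(offset=[[0,0,0],[0,0,0],[0,0,0],[0,0,0],[0,0,-1]], twist=[[0,0,0],[0,0,0],[0,0,0],[0,0,0],[0,0,0]], grip=[0.2,0.4,0.5,0.5,0.5])

```text
time: 14.4
ee_pos: [0.4457, -0.2981, 0.0839]
tcp_rot: [179.9, -0.0, 80.2]
wrist_force: [-0.3, 0.3, 0.6]
opening: 0.0425
grasp_force: 0.0
```

Request:
move_arm(offset=[[0,0,-2],[0,0,-3],[0,0,-3],[0,0,-3],[0,0,-2]], twist=[[0,0,0],[0,0,0],[0,0,0],[0,0,0],[0,0,0]], grip=[1,1,1,1,1])

```text
time: 14.9
ee_pos: [0.4462, -0.2986, 0.2182]
tcp_rot: [179.6, 0.1, 80.2]
wrist_force: [1.5, -0.4, -0.6]
opening: 0.0854
grasp_force: 0.0
```

```bash
python3 - <<'E'
from h import *
c=cam('wrist'); T=np.array(c['tool_from_camera']); o=c['_o']
P=cloud(c)@T[:3,:3].T+T[:3,3]
W=P@R.from_euler('xyz',o['tcp_rot'],degrees=True).as_matrix().T+o['ee_pos']
S=W[c['depth']>0]; S=S[(abs(S[:,1]+.309)<.07)]
l=S[(S[:,2]>.06)&(S[:,2]<.085)]; w=S[(S[:,2]>.036)&(S[:,2]<.047)]
print('lug',axis(l[:,:2]),'walls',axis(w[:,:2]))
E
python3 plan.py .45 -.05 .21 30 7 .49 .20 .20 -3.4 7  .4915 .290 .13 -3.4 4
```

```text
lug [ 445.8 -297.7   30.1   10.8   79.9] walls [ 504.5 -307.8  240.1   45.8   -9.9]
[[3.5, -0.6, 0.1], [3.4, -1.0, 0.1], [3.3, -1.4, 0.2], [3.1, -1.8, 0.1], [2.8, -2.2, 0.2]] [[0.0, -0.0, 0.13], [0.0, -0.0, 0.12], [0.0, -0.0, 0.13], [0.0, -0.0, 0.12], [0.0, -0.0, 0.13]]
[[2.5, -2.5, 0.1], [2.16, -2.81, 0.17], [2.3, -2.8, 0.1], [2.0, -3.0, 0.1], [1.8, -3.1, 0.2]] [[0.0, -0.0, 0.12], [0.009, -0.005, 0.126], [0.0, 0.0, 0.08], [0.0, 0.0, 0.08], [0.0, 0.0, 0.08]]
[[1.6, -3.3, 0.1], [1.2, -3.4, 0.2], [1.0, -3.5, 0.1], [0.67, -3.53, 0.2], [-0.1, -2.2, 1.7]] [[0.0, 0.0, 0.09], [0.0, 0.0, 0.08], [0.0, 0.0, 0.09], [0.0, 0.0, 0.083], [0.0, 0.0, 0.0]]
[[-0.1, -2.3, 1.8], [-0.1, -2.2, 1.7], [-0.08, -2.29, 1.79]] [[0.0, 0.0, 0.0], [0.0, 0.0, 0.0], [0.0, 0.0, 0.0]]
14.95 [ 0.4468 -0.299   0.2209] [179.46   0.19  80.2 ] end [0.4915 0.29   0.13  ]
```

The right carriage is home too, about 60 mm behind its runner's middle. Next, the left (binding) runner.

Request:
move_arm(offset=[[3.5,-0.6,0.1],[3.4,-1.0,0.1],[3.3,-1.4,0.2],[3.1,-1.8,0.1],[2.8,-2.2,0.2]], twist=[[0,0,0.13],[0,0,0.12],[0,0,0.13],[0,0,0.12],[0,0,0.13]], grip=[1,1,1,1,1])

```text
time: 15.45
ee_pos: [0.4482, -0.1189, 0.2084]
tcp_rot: [179.7, -0.1, 43.8]
wrist_force: [1.6, -0.2, -0.5]
opening: 0.0856
grasp_force: 0.0
```

Request:
move_arm(offset=[[2.5,-2.5,0.1],[2.2,-2.8,0.2],[2.3,-2.8,0.1],[2.0,-3.0,0.1],[1.8,-3.1,0.2]], twist=[[0,0,0.12],[0.009,-0.005,0.126],[0,0,0.08],[0,0,0.08],[0,0,0.08]], grip=[1,1,1,1,1])

```text
time: 15.95
ee_pos: [0.4663, 0.0591, 0.2017]
tcp_rot: [-179.7, 0.2, 16.1]
wrist_force: [1.6, -0.7, -0.0]
opening: 0.0853
grasp_force: 0.0
```

Request:
move_arm(offset=[[1.6,-3.3,0.1],[1.2,-3.4,0.2],[1.0,-3.5,0.1],[0.7,-3.5,0.2],[-0.1,-2.2,1.7]], twist=[[0,0,0.09],[0,0,0.08],[0,0,0.09],[0,0,0.083],[0,0,0]], grip=[1,1,1,1,1])

```text
time: 16.45
ee_pos: [0.5001, 0.0898, 0.185]
tcp_rot: [-174.0, 0.8, 7.1]
wrist_force: [-0.2, -0.4, 0.3]
opening: 0.0853
grasp_force: 0.0
```

Request:
move_arm(offset=[[-0.1,-2.3,1.8],[-0.1,-2.2,1.7],[-0.1,-2.3,1.8],[0,0,0]], twist=[[0,0,0],[0,0,0],[0,0,0],[0,0,0]], grip=[1,1,1,1])

```text
time: 16.85
ee_pos: [0.4891, 0.1262, 0.1363]
tcp_rot: [-172.4, 1.1, 10.5]
wrist_force: [-0.4, -1.5, -0.5]
opening: 0.0854
grasp_force: 0.0
```

```bash
python3 plan.py .4915 .290 .036 -3.4 6
```

```text
[[0.6, -2.4, 2.0], [0.4, -2.5, 2.0], [0.3, -2.6, 1.9], [0.2, -2.6, 1.8], [0.1, -2.6, 1.8]] [[-0.02, 0.01, 0.04], [-0.02, 0.01, 0.04], [-0.02, 0.0, 0.04], [-0.02, 0.01, 0.04], [-0.03, 0.0, 0.04]]
[[0.09, -2.71, 1.76]] [[-0.02, 0.006, 0.041]]
16.85 [0.4891 0.1262 0.1363] [-172.4     1.11   10.53] end [0.4915 0.29   0.036 ]
```

```bash
python3 -c "
from h import *
o=bot.get_obs();print(o['q'].round(1),o['qd'].round(1),o['wrist_force'].round(1),o['time'],o['ee_pos'],o['tcp_rot'])
c=cam('side');cv2.imwrite('pics/side1.png',c['color'][...,::-1])"
```

```text
[ 10.5  -0.9  -9.2  82.9   7.6 180. ] [-0.9 -0.7  2.5  2.  -1.1 -0.1] [-0.4 -1.5 -0.5] 16.85 [0.48908496 0.12622574 0.13632237] [-172.39697481    1.11360162   10.52890461]
```

View pics/side1.png

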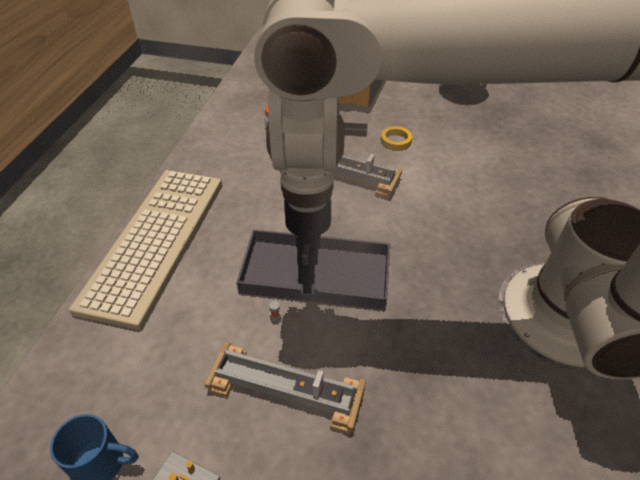

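The picture shows the gripper at (308,285) over the tray, touching nothing. Joint 6 has reached its 180° limit, so I'll take the half-turn alternative, yaw 176.6.

```bash
python3 plan.py .46 .16 .20 50 5 .46 .22 .20 90 5 .48 .27 .19 133 5 .4915 .29 .17 176.6 5
```

```text
[[-0.5, -0.9, -1.1], [-0.4, -1.0, -1.2], [-0.2, -1.0, -1.2], [-0.1, -0.9, -1.2], [0.05, -0.94, -1.18]] [[-0.03, -0.01, -0.14], [-0.03, -0.0, -0.14], [-0.02, -0.01, -0.14], [-0.03, -0.0, -0.13], [-0.024, -0.007, -0.139]]
[[0.9, -0.8, 0.0], [1.0, -0.6, 0.0], [1.1, -0.5, 0.0], [1.2, -0.3, 0.0], [1.18, -0.18, 0.0]] [[0.0, 0.0, -0.14], [0.0, 0.0, -0.14], [0.0, 0.0, -0.14], [0.0, 0.0, -0.14], [0.0, 0.0, -0.139]]
[[1.0, 0.4, 0.2], [0.9, 0.5, 0.2], [0.8, 0.7, 0.2], [0.8, 0.8, 0.2], [0.57, 0.92, 0.2]] [[0.0, 0.0, -0.15], [0.0, 0.0, -0.15], [0.0, 0.0, -0.15], [0.0, 0.0, -0.15], [0.0, 0.0, -0.15]]
[[0.1, 0.4, 0.4], [0.1, 0.5, 0.4], [-0.0, 0.5, 0.4], [-0.1, 0.4, 0.4], [-0.11, 0.47, 0.4]] [[-0.0, 0.0, -0.15], [-0.0, 0.0, -0.15], [-0.0, 0.0, -0.15], [-0.0, 0.0, -0.16], [-0.0, 0.0, -0.151]]
16.9 [0.4896 0.1259 0.1376] [-172.43    1.03   10.5 ] end [0.4915 0.29   0.17  ]
```

Request:
move_arm(offset=[[-0.5,-0.9,-1.1],[-0.4,-1.0,-1.2],[-0.2,-1.0,-1.2],[-0.1,-0.9,-1.2],[0,-0.9,-1.2]], twist=[[-0.03,-0.01,-0.14],[-0.03,0,-0.14],[-0.02,-0.01,-0.14],[-0.03,0,-0.13],[-0.024,-0.007,-0.139]], grip=[1,1,1,1,1])

```text
time: 17.4
ee_pos: [0.4606, 0.1592, 0.2027]
tcp_rot: [179.8, -0.1, 50.2]
wrist_force: [0.3, 0.5, 0.1]
opening: 0.0852
grasp_force: 0.0
```

Request:
move_arm(offset=[[0.9,-0.8,0.0],[1.0,-0.6,0.0],[1.1,-0.5,0.0],[1.2,-0.3,0.0],[1.2,-0.2,0.0]], twist=[[0,0,-0.14],[0,0,-0.14],[0,0,-0.14],[0,0,-0.14],[0,0,-0.14]], grip=[1,1,1,1,1])

```text
time: 17.9
ee_pos: [0.4607, 0.2198, 0.2021]
tcp_rot: [179.8, -0.0, 90.3]
wrist_force: [0.1, -0.1, -0.9]
opening: 0.086
grasp_force: 0.0
```

Request:
move_arm(offset=[[1.0,0.4,0.2],[0.9,0.5,0.2],[0.8,0.7,0.2],[0.8,0.8,0.2],[0.6,0.9,0.2]], twist=[[0,0,-0.15],[0,0,-0.15],[0,0,-0.15],[0,0,-0.15],[0,0,-0.15]], grip=[1,1,1,1,1])

```text
time: 18.4
ee_pos: [0.4805, 0.2698, 0.1921]
tcp_rot: [179.8, 0.1, 133.3]
wrist_force: [-0.3, -0.3, 0.2]
opening: 0.0853
grasp_force: 0.0
```

Request:
move_arm(offset=[[0.1,0.4,0.4],[0.1,0.5,0.4],[0,0.5,0.4],[-0.1,0.4,0.4],[-0.1,0.5,0.4]], twist=[[0,0,-0.15],[0,0,-0.15],[0,0,-0.15],[0,0,-0.15],[0,0,-0.15]], grip=[1,1,1,1,1])

```text
time: 18.9
ee_pos: [0.4921, 0.2899, 0.172]
tcp_rot: [180.0, 0.2, 176.3]
wrist_force: [0.2, -0.0, 0.1]
opening: 0.0855
grasp_force: 0.0
```

```bash
python3 - <<'E'
from h import *
c=cam('wrist'); T=np.array(c['tool_from_camera']); o=c['_o']; print(o['q'].round(1))
P=cloud(c)@T[:3,:3].T+T[:3,3]
W=P@R.from_euler('xyz',o['tcp_rot'],degrees=True).as_matrix().T+o['ee_pos']
S=W[c['depth']>0]; S=S[(abs(S[:,1]-.289)<.06)]
l=S[(S[:,2]>.06)&(S[:,2]<.085)]; w=S[(S[:,2]>.036)&(S[:,2]<.047)]
print('lug',axis(l[:,:2]) if len(l) else 0,'walls',axis(w[:,:2]))
E
python3 plan.py .4915 .290 .10 176.6 4 .4915 .29 .036 176.6 5
```

```text
[30.5  6.8  3.1 86.1 -0.1 34.2]
lug [431.  294.3  29.6  10.3  86.1] walls [491.1 290.7 239.5  46.2  -3.4]
[[0.0, -0.0, 1.8], [0.0, -0.0, 1.8], [0.0, -0.0, 1.8], [0.08, -0.04, 1.71], [-0.0, 0.0, 1.3]] [[0.0, 0.0, 0.0], [0.0, 0.0, 0.0], [0.0, 0.0, 0.0], [0.001, 0.002, 0.004], [-0.0, 0.0, 0.0]]
[[-0.0, 0.0, 1.3], [-0.0, 0.0, 1.3], [-0.0, 0.0, 1.3], [-0.0, 0.0, 1.2]] [[-0.0, 0.0, 0.0], [-0.0, 0.0, 0.0], [-0.0, 0.0, 0.0], [-0.0, 0.0, 0.0]]
18.95 [0.4921 0.2903 0.1712] [1.7997e+02 1.4000e-01 1.7685e+02] end [0.4915 0.29   0.036 ]
```

Request:
move_arm(offset=[[0,0,1.8],[0,0,1.8],[0,0,1.8],[0.1,0,1.7]], twist=[[0,0,0],[0,0,0],[0,0,0],[0.001,0.002,0.004]], grip=[1,1,1,1])

```text
time: 19.35
ee_pos: [0.491, 0.2898, 0.1003]
tcp_rot: [-180.0, 0.0, 175.6]
wrist_force: [-0.1, 0.0, -0.1]
opening: 0.0857
grasp_force: 0.0
```

Request:
move_arm(offset=[[0,0,1.3],[0,0,1.3],[0,0,1.3],[0,0,1.3],[0,0,1.2]], twist=[[0,0,0],[0,0,0],[0,0,0],[0,0,0],[0,0,0]], grip=[1,1,1,1,1])

```text
time: 19.85
ee_pos: [0.4907, 0.2899, 0.0352]
tcp_rot: [-180.0, -0.0, 175.7]
wrist_force: [-0.5, -0.7, 0.1]
opening: 0.0855
grasp_force: 0.0
```

Request:
move_arm(offset=[[0,0,0],[0,0,0],[0,0,0],[0,0,0],[0,0,0]], twist=[[0,0,0],[0,0,0],[0,0,0],[0,0,0],[0,0,0]], grip=[0.7,0.6,0.5,0.3,0.3], force=60)

```text
time: 20.35
ee_pos: [0.4911, 0.2901, 0.0371]
tcp_rot: [-180.0, 0.1, 175.8]
wrist_force: [-1.0, -1.6, 5.0]
opening: 0.045
grasp_force: 63.9
```

Gripped, opening 45 mm. Lift in steps.

Request:
move_arm(offset=[[0,0,-0.5],[0,0,-1],[0,0,-1.5],[0,0,-2],[0,0,-2]], twist=[[0,0,0],[0,0,0],[0,0,0],[0,0,0],[0,0,0]], grip=[0.3,0.3,0.3,0.3,0.3])

```text
time: 20.85
ee_pos: [0.4906, 0.29, 0.1077]
tcp_rot: [-180.0, -0.0, 175.8]
wrist_force: [0.4, 0.1, -5.8]
opening: 0.0449
grasp_force: 62.6
```

Request:
move_arm(offset=[[0,0,-2],[0,0,-2],[0,0,0]], twist=[[0,0,0],[0,0,0],[0,0,0]], grip=[0.3,0.3,0.3])

```text
time: 21.15
ee_pos: [0.4918, 0.2908, 0.1501]
tcp_rot: [179.9, 0.2, 175.8]
wrist_force: [0.5, -0.5, -5.4]
opening: 0.0448
grasp_force: 62.8
```

```bash
python3 plan.py .505 .018 .145 185.8 12
python3 -c "
from h import *
c=cam('side');cv2.imwrite('pics/side2.png',c['color'][...,::-1])"
```

```text
[[-0.3, -2.3, 0.0], [-0.3, -2.3, 0.0], [-0.2, -2.3, 0.0], [-0.2, -2.3, 0.1], [-0.1, -2.3, 0.0]] [[0.0, 0.0, -0.01], [0.0, 0.0, -0.02], [0.0, 0.0, -0.01], [0.0, 0.0, -0.02], [0.0, 0.0, -0.01]]
[[-0.1, -2.2, 0.1], [-0.1, -2.3, 0.0], [-0.0, -2.2, 0.1], [-0.0, -2.3, 0.0], [0.0, -2.2, 0.1]] [[0.0, 0.0, -0.02], [0.0, 0.0, -0.01], [0.0, 0.0, -0.02], [0.0, 0.0, -0.01], [0.0, 0.0, -0.02]]
[[0.1, -2.3, 0.0], [0.04, -2.25, 0.05]] [[0.0, 0.0, -0.01], [0.002, 0.005, -0.015]]
21.15 [0.4918 0.2908 0.1501] [179.86   0.24 175.77] end [0.505 0.018 0.145]
```

View pics/side2.png

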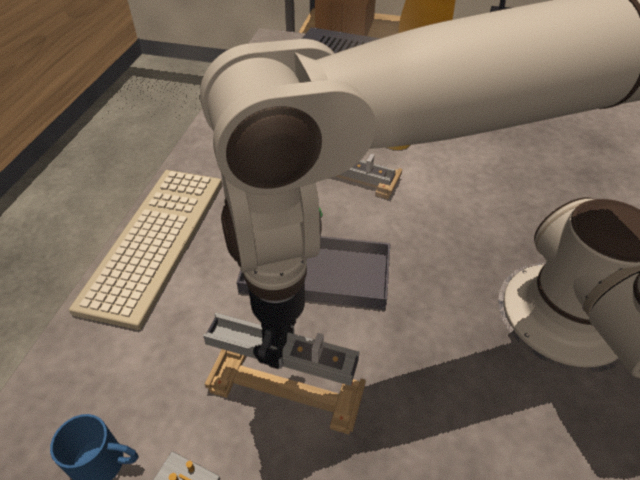

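The runner is held level at (280,350) and clear of its cradle, with its carriage still home. Now carry it over the tray.

Request:
move_arm(offset=[[-0.3,-2.3,0.0],[-0.3,-2.3,0.0],[-0.2,-2.3,0.0],[-0.2,-2.3,0.1],[-0.1,-2.3,0.0]], twist=[[0,0,-0.01],[0,0,-0.02],[0,0,-0.01],[0,0,-0.02],[0,0,-0.01]], grip=[0.3,0.3,0.3,0.3,0.3])

```text
time: 21.7
ee_pos: [0.4958, 0.1735, 0.1438]
tcp_rot: [-179.9, -0.1, 179.8]
wrist_force: [0.5, 0.0, -5.9]
opening: 0.0448
grasp_force: 63.0
```

Request:
move_arm(offset=[[-0.1,-2.2,0.1],[-0.1,-2.3,0.0],[0,-2.2,0.1],[0,-2.3,0.0],[0,-2.2,0.1]], twist=[[0,0,-0.02],[0,0,-0.01],[0,0,-0.02],[0,0,-0.01],[0,0,-0.02]], grip=[0.3,0.3,0.3,0.3,0.3])

```text
time: 22.2
ee_pos: [0.501, 0.0617, 0.1411]
tcp_rot: [-180.0, -0.1, -175.6]
wrist_force: [0.9, -0.2, -5.6]
opening: 0.0451
grasp_force: 62.9
```

Request:
move_arm(offset=[[0.1,-2.3,0.0],[0,-2.2,0.1],[0,0,0]], twist=[[0,0,-0.01],[0.002,0.005,-0.015],[0,0,0]], grip=[0.3,0.3,0.3])

```text
time: 22.5
ee_pos: [0.5037, 0.0157, 0.14]
tcp_rot: [-179.8, -0.4, -174.3]
wrist_force: [-0.2, 0.5, -6.0]
opening: 0.045
grasp_force: 63.3
```

```bash
python3 plan.py .505 .019 .07 185.8 4 .505 .019 .031 185.8 4
```

```text
[[-0.1, 0.1, 1.7], [-0.0, 0.1, 1.8], [-0.1, 0.1, 1.7], [-0.01, 0.04, 1.8], [-0.0, -0.0, 1.0]] [[-0.0, -0.0, -0.0], [-0.0, -0.0, -0.0], [-0.0, -0.0, -0.0], [-0.003, -0.007, -0.002], [-0.0, -0.0, -0.0]]
[[-0.0, -0.0, 1.0], [-0.0, -0.0, 0.9], [-0.0, -0.0, 1.0]] [[-0.0, -0.0, -0.0], [-0.0, -0.0, -0.0], [-0.0, -0.0, -0.0]]
22.5 [0.5037 0.0157 0.14  ] [-179.82   -0.41 -174.32] end [0.505 0.019 0.031]
```

Request:
move_arm(offset=[[-0.1,0.1,1.7],[0,0.1,1.8],[-0.1,0.1,1.7],[0,0,1.8],[0,0,1.0]], twist=[[0,0,0],[0,0,0],[0,0,0],[-0.003,-0.007,-0.002],[0,0,0]], grip=[0.3,0.3,0.3,0.3,0.3])

```text
time: 23.0
ee_pos: [0.5043, 0.0211, 0.059]
tcp_rot: [179.9, -0.1, -174.1]
wrist_force: [0.0, 0.7, -5.1]
opening: 0.045
grasp_force: 63.2
```

Request:
move_arm(offset=[[0,0,1.0],[0,0,0.9],[0,0,0.7],[0,0,0.2]], twist=[[0,0,0],[0,0,0],[0,0,0],[0,0,0]], grip=[0.3,0.3,0.3,0.3])

```text
time: 23.4
ee_pos: [0.5053, 0.0208, 0.0326]
tcp_rot: [180.0, 0.0, -174.1]
wrist_force: [-0.5, -0.1, -6.2]
opening: 0.0445
grasp_force: 63.2
```

Request:
move_arm(offset=[[0,0,0.2],[0,0,0.2],[0,0,0.1],[0,0,0]], twist=[[0,0,0],[0,0,0],[0,0,0],[0,0,0]], grip=[0.3,0.3,0.3,0.3])

```text
time: 23.8
ee_pos: [0.5057, 0.0207, 0.0284]
tcp_rot: [180.0, 0.1, -174.1]
wrist_force: [-0.4, 0.3, -6.5]
opening: 0.0452
grasp_force: 63.2
```

Request:
move_arm(offset=[[0,0,0.1],[0,0,0.1],[0,0,0]], twist=[[0,0,0],[0,0,0],[0,0,0]], grip=[0.3,0.3,0.3])

```text
time: 24.1
ee_pos: [0.5058, 0.0207, 0.0271]
tcp_rot: [180.0, 0.1, -174.1]
wrist_force: [-2.7, 0.5, 3.0]
opening: 0.0448
grasp_force: 64.2
```

The floor now carries the weight. Release and withdraw.

Request:
move_arm(offset=[[0,0,0],[0,0,0],[0,0,0],[0,0,0],[0,0,-1]], twist=[[0,0,0],[0,0,0],[0,0,0],[0,0,0],[0,0,0]], grip=[0.65,0.75,0.75,0.75,0.75])

```text
time: 24.6
ee_pos: [0.5048, 0.0207, 0.0355]
tcp_rot: [180.0, -0.0, -174.1]
wrist_force: [0.6, 0.1, -0.5]
opening: 0.0639
grasp_force: 0.0
```

Request:
move_arm(offset=[[0,0,-2],[0,0,-3],[0,0,-4],[0,0,-4],[0,0,-3]], twist=[[0,0,0],[0,0,0],[0,0,0],[0,0,0],[0,0,0]], grip=[0.75,0.75,0.75,0.75,0.75])

```text
time: 25.1
ee_pos: [0.5055, 0.0206, 0.1998]
tcp_rot: [180.0, 0.3, -174.1]
wrist_force: [0.5, 0.2, 0.1]
opening: 0.0643
grasp_force: 0.0
```

Request:
move_arm(offset=[[3,0,-2],[3,0,-2],[2,0,0],[0,0,0],[0,0,0]], twist=[[0,0,0],[0,0,0],[0,0,0],[0,0,0],[0,0,0]], grip=[0.75,0.75,0.75,0.75,0.75])

```text
time: 25.6
ee_pos: [0.4258, 0.0124, 0.2369]
tcp_rot: [180.0, 0.2, -174.1]
wrist_force: [1.0, -0.3, -0.8]
opening: 0.064
grasp_force: 0.0
```

Run:
```python
from h import *
c=cam('wrist'); T=np.array(c['tool_from_camera']); o=c['_o']
P=cloud(c)@T[:3,:3].T+T[:3,3]
W=P@R.from_euler('xyz',o['tcp_rot'],degrees=True).as_matrix().T+o['ee_pos']
S=W[c['depth']>0]; S=S[(abs(S[:,1]-.02)<.05)&(abs(S[:,0]-.5)<.135)]
w=S[(S[:,2]>.022)&(S[:,2]<.06)]
print('runner',axis(w[:,:2]),np.percentile(w[:,2],[10,50,90]))
w=S[(S[:,2]>.028)&(S[:,2]<.035)]; A=np.c_[w[:,:2],np.ones(len(w))]; print(np.linalg.lstsq(A,w[:,2],rcond=None)[0])
c=cam('top'); cv2.imwrite('pics/top2.png',c['color'][...,::-1]); W=world(c)
S=W[165:300,425:495].reshape(-1,3); w=S[(S[:,2]>.0375)&(S[:,2]<.047)]; print('R',axis(w[:,:2])); l=S[S[:,2]>.055]; print(axis(l[:,:2]))
```

```text
runner [506.1  21.9 240.   46.1   6.7] [0.02797078 0.03022591 0.03164776]
[0.00473291 0.0017364  0.02787766]
R [ 505.9 -310.1  238.2   47.4  -10. ]
[ 413.5 -166.7  304.8   20.   -76.1]
```

View pics/top2.png

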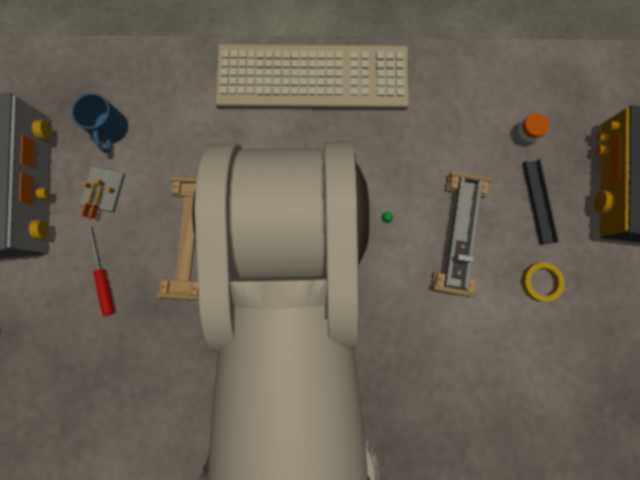

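The binding runner lies flat in the tray, its middle at (506, 22) mm against the tray's (504, 18) and its top at 30 mm. The picture shows the right runner still in its cradle at (460,235) with its lug home at (463,258). Handing in.

```bash
python3 -c "
from h import *
print(bot.job_done())"
```

```text
the job is handed in; nothing more can be done
None
```

I tried both carriages in order. The left runner stuck at about 55 mm and now lies flat in the tray; the right one ran its full travel and is in its cradle with its carriage home. I handed the job in at about 26 s of the 64 s; it returned no verdict.

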